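Hang the tin tray on the slotted uprights, tug-test it and load it

ROBOT

A 6-joint arm with a two-finger parallel gripper is mounted at the origin on the work surface. World frame = base frame: x ahead of the robot, y to its left, z up, the work surface at z = 0. Lengths are in m, angles in rad, forces in N, time in s.
With the tool pointing down it reaches from about 0.375 to 0.975 m from the base axis. Payload 3.8 kg.
Tool frame: the origin (TCP) lies midway between the tips of the shut fingers; the grasp point (between the pads) lies 19 mm behind it; z points along the fingers, y is the direction in which the jaws open and shut (so a half turn about z gives the same grasp; the last joint's range is limited). The gripper opens to 85 mm and grips with 20 to 120 N. Pads are 22 mm wide; open, the fingers measure 114 mm over their backs; the gripper's body (76 mm by 85 mm) begins 54 mm behind the grasp point. The pads swing forward as they close: fully open they stand 13 mm farther back than shut.
Start: joints at [-1.159, 0.264, 1.604, -0, 1.274, -0.037], TCP at [0.293, -0.608, 0.231] pointing down, gripper open.
Joint ranges: [-2.63, 2.63], [-0.94, 2.18], [0.31, 2.57], [-1.31, 4.45], [0, 2.66], [-2.55, 2.55]. Speed limits (rad/s): [2.57, 2.57, 3.14, 3.14, 3.14, 3.14].

INTERFACE

Orientations are given as a rotation vector (axis times angle).
In Python, from workcell import bot gives the robot as it stands.
- The arm moves only by the tool drive_tool, never from a script. Its argument "deltas" is a list of rows, each an object with "hand": the opening, from 0 (shut) to 1 (fully open); "offset": the shift along the world's x, y, z in cm, a list of three; "angular": the turn, a rotation vector about the world's x, y, z in degrees, a list of three. A call has 1 to 8 rows; each row is the pose to reach, as a shift and turn from the pose commanded when the call began; what a row does not reach only later rows make up. A row lasts 1/8 s, in which the tool goes at most 62.5 mm and 10.7 degrees, less where a joint would pass 70% of its speed; a pose out of reach is approached as far as the arm can. A call with a gripper value outside its range is refused whole. The fingers move at their own pace and stop on an object; "force" is the grip in N (left out, the last holds). Time passes only in rows, so rows that repeat a pose let the fingers close. It gives the time, the measured TCP pose, the force and the opening at its end, in the units of the state.
- bot.read_state(): the state, without advancing time (a new reading comes with each control period).
- bot.read_camera(name): name is "scene" or "top" or "wrist"; returns a dict with "frame" (480x640x3 uint8, blue, green, red), "mtx" (3x3 intrinsics, pixels), "R" (3x3) and "t" (3): a world point X has camera coordinates R X + t. Camera axes: x right, y down, z forward; pixel columns grow to the right and rows downward; lengths in m; the calibration is good to about 2 mm. A picture is of the moment at which its call begins. There is no depth.
- bot.finish_job(): hands the job in, once; it reports no verdict.
The state is a dict: "time": time; "q": joint angles; "joint_vel": joint speeds; "joint_torque": joint torques, N m; "tool_pos": TCP position; "tcp_rot": TCP orientation; "wrist_force": force on the tool from outside, world axes, zero at the start; "torque": the same for the moment, N m; "width": opening from 0.0 (shut) to 1.0 (fully open).
Only numpy, scipy, OpenCV 4.12 (cv2) and the standard library are available. Lean on these libraries where they do the work, as an engineer would, in place of code of your own. Each camera call takes 0.05 s, during which the arm holds its last target. There are 200 camera calls.

TASK

Hang the grey tin tray on the bench rack: pass its two claws into the top slots of the two slotted uprights and press it straight down until the spring latch snaps out over the tray's steel tongue. With the tray still empty, tug it upward by its handle with about 10 N more than its own weight for a moment to prove that the latch holds, never as hard as 18 N more, and let it settle again. Then stand every tin on the bench upright in the hung tray, one tin to a cell, and leave all the other things where they are.

Things in the scene. Friction and masses are not known exactly. Their poses are not given: they have to be found in the camera images.
- rack: fixed black steel rack of two slotted uprights, 314 mm wide over all, 190 mm tall. Origin: on the bench, in the plane of the uprights' front faces, midway between them; x into the rack (away from whoever hangs something), y to the left upright, z up. Each upright has three slots, 16 mm wide and 38 mm tall, lower edges 40, 90 and 140 mm above the bench; the front plate is 4 mm thick, hollow behind
- slot_left (a point): middle of the lower edge of the top slot in the left upright, on its front face (rack y = +138 mm, 140 mm above the bench)
- slot_right (a point): the same for the right upright (rack y = -138 mm)
- latch_nose (a point): tip of the latch's sloped steel nose, midway between the uprights; at rest 4 mm behind the front-face plane, 157 mm above the bench, the nose being 13 mm tall and 26 mm wide, its flat underside 155.5 mm above the bench. The aluminium block that carries it tops out 172 mm above the bench
- tray_grip (a point): the tray's handle, a black upright bar 12 mm (tray x) by 22 mm (y), in the tray's middle, from 95 to 150 mm above the tray's underside; this point is on its axis, 130 mm above the underside. Pinch it from above across x. Tray x points to its back (the claws' side), z up. Tray at home on the rack: this point 190 mm above the bench, 40 mm in front of the front-face plane, midway between the uprights
- tray_floor (a point): on top of the tray's floor, in its middle, 55 mm above the tray's underside; axes as for the tray. Grey sheet-steel tray on two end plates, 0.55 kg, balanced under the handle, 282 mm long (y), 66 mm deep (x), walls 80 mm and end plates 100 mm above the underside. Four cells in one row along y, each 60 x 60 mm, 25 mm deep, centred at y = -105, -41, +41, +105 mm, x = 0
- tongue (a point): middle of the end of the tray's steel tongue, which sticks out at the middle of its back, 50 mm wide (y) and 6 mm thick, to 50 mm behind the handle's axis (88 to 94 mm above the underside). On the way in, the tray must be 21 to 30 mm above its home height, so that the claws enter the slots and the tongue passes over the latch's nose
- claw_left (a point): lower tip of the left claw (tray y = +138 mm), a 6 mm thick steel hook behind the end plate: an 8 mm tall tang (underside 80 mm above the tray's) reaching 12.5 mm back from the end plate, its last 6 mm turned down into a lip 14 mm long. Point: 49.5 mm behind the handle's axis, 66 mm above the tray's underside; at home 5 to 12 mm behind the front face, 126 mm above the bench
- claw_right (a point): the same for the right claw (tray y = -138 mm)
- latch (a joint): how far the latch's nose is pushed back (m): 0 out, as at the start; 0.009 fully in. The tray's tongue coming down pushes it back some 6 mm against a spring (7 N at 0, 0.5 N more per mm), which takes some 7 to 20 N downward, of which the tray's weight gives 5.4; then it snaps out over the tongue, with 1.5 mm play
- keeper (a joint): how far the latch's block is lifted (m): 0 at rest, at most 0.012. It rises, with the nose, on a spring when the locked tray is pulled up against the nose: 1 mm for every 2 N that reaches the latch (beyond the tray's weight of 5.4 N, the 1.5 mm play and a little friction at the claws); 0.003 to 0.005 is a right tug
- tin1_mid (a point): one of up to four identical plain aluminium tins with steel lids, standing upright; cylinder 52 mm diameter, 80 mm tall, about 0.2 kg, heavy at the bottom; this point is on its axis half-way up (40 mm above its underside), z along the axis. Absent tins read None
- tin2_mid (a point): one of up to four identical plain aluminium tins with steel lids, standing upright; cylinder 52 mm diameter, 80 mm tall, about 0.2 kg, heavy at the bottom; this point is on its axis half-way up (40 mm above its underside), z along the axis. Absent tins read None
- tin3_mid (a point): one of up to four identical plain aluminium tins with steel lids, standing upright; cylinder 52 mm diameter, 80 mm tall, about 0.2 kg, heavy at the bottom; this point is on its axis half-way up (40 mm above its underside), z along the axis. Absent tins read None
- tin4_mid (a point): one of up to four identical plain aluminium tins with steel lids, standing upright; cylinder 52 mm diameter, 80 mm tall, about 0.2 kg, heavy at the bottom; this point is on its axis half-way up (40 mm above its underside), z along the axis. Absent tins read None
- chuck: bystander: a drill chuck of solid steel standing on the bench, stepped and tapered at the top, 52 mm diameter, 78 mm tall; not a tin
- wrench: bystander: a wrench lying on the bench
- screwdriver: bystander: a screwdriver lying on the bench
- gauge: bystander: a flat steel depth bar lying on the bench, 180 mm long
- oil: bystander: a white plastic bottle, 60 mm diameter, 170 mm tall
- block: bystander: a wooden block 90 x 60 x 40 mm
- brush: bystander: a brush lying on the bench
Not all that is in view belongs to the job. What is shaped like the part that bears tin2_mid but purple is not meant. What is shaped like the part that bears tin3_mid but green is not meant.

How it is judged:
By the outcome, as a careful person would: the job done as asked, in the order asked, and still so for the second after the job is handed in, with the robot touching nothing.
Of tin1, tin2, tin3, tin4 only 3 to 4 are there at a start; the rules pass over those that are not, and their reading is None.
At some moment in a run one of tin1, tin2, tin3, tin4 may be knocked a few centimetres aside while the robot is not near it.
It also fails if it takes over 210 s, if anything falls off the work surface, if the arm or the gripper's body presses on something with over 40 N, if the wrist force passes 120 N, or if a joint passes its speed limit or range.

## Working session

There is one attempt and no reset: what is moved stays moved. The work goes in short steps, Python scripts to look and compute and a tool call to move; the robot and the scene stay as the last step left them, time stands still between calls to the robot, and variables do not carry over. Pictures are saved under pics/ and viewed, about 12 in all and at most 16, crops included, and the job is handed in when it is done.

Besides the shell and the picture viewer there is one more tool, called after "Call:" in YAML: its name, and indented under it one key for each argument. drive_tool: Moves the arm, as the interface text tells. Its arguments: {"type":"object","properties":{"deltas":{"type":"array"},"force":{"type":"number"}},"required":["deltas"]}

```bash
mkdir -p pics
cat > h.py <<'E'
import numpy as np, cv2
from workcell import bot
def snap(n,f):
    c=bot.read_camera(n); cv2.imwrite('pics/'+f,c['frame']); np.savez('pics/'+f[:-4]+'.npz',**{k:np.array(c[k]) for k in('frame','mtx','R','t')}); return c
def ray(c,u,v):
    d=c['R'].T@np.linalg.inv(c['mtx'])@np.array([u,v,1.]); o=-c['R'].T@c['t']; return o,d
def onz(c,u,v,z):
    o,d=ray(c,u,v); return o+d*(z-o[2])/d[2]
def proj(c,X):
    p=c['mtx']@(c['R']@np.array(X,float)+c['t']); return p[:2]/p[2]
def two(c1,p1,c2,p2):
    A=[];b=[]
    for c,p in((c1,p1),(c2,p2)):
        o,d=ray(c,*p); d=d/np.linalg.norm(d); P=np.eye(3)-np.outer(d,d); A.append(P); b.append(P@o)
    return np.linalg.solve(sum(A),sum(b))
def load(f): return dict(np.load('pics/'+f+'.npz'))
E
python3 - <<'E'
from h import *
for n in('top','scene'):
    c=snap(n,n+'0.png'); print(n,-c['R'].T@c['t'],c['R'][2],c['mtx'][0,0])
print(bot.read_state())
E
```

```text
top [ 0.39568809 -0.02637505  1.16585486] [ 0.14587762 -0.00153232 -0.98930146] 448.4822656551579
scene [ 1.08434128 -0.98074013  0.84170175] [-0.42373462  0.72875002 -0.53793344] 443.5109286714917
{'time': 0.1, 'q': array([-1.15885109e+00,  2.64687841e-01,  1.60522506e+00, -3.68984749e-05,
        1.27368472e+00, -3.69009299e-02]), 'joint_vel': array([ 0.00033841, -0.00181898, -0.0043999 ,  0.000553  ,  0.00250958,
       -0.00031979]), 'joint_torque': array([ 1.55991103e-06, -5.16705501e+01, -3.68591166e+01, -1.42461918e-04,
        6.26839406e-03, -3.12272000e-06]), 'tool_pos': array([ 0.29262738, -0.60755251,  0.23008644]), 'tcp_rot': array([-3.06089200e+00, -6.98722099e-01,  6.41158888e-04]), 'wrist_force': array([-0.6503578 ,  0.41471751,  0.18124364]), 'torque': array([ 0.02042634,  0.01310407, -0.03903725]), 'width': 1.0042912664311874}
```

View pics/top0.png

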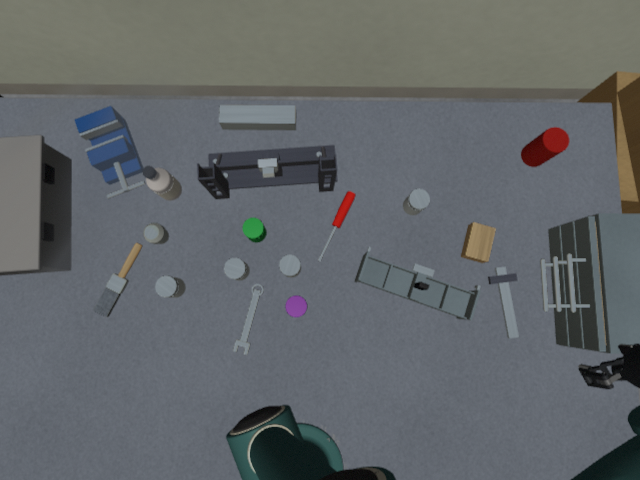

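View pics/scene0.png

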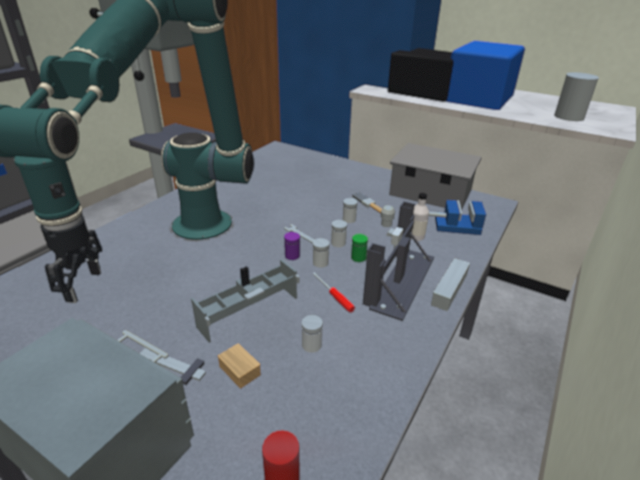

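Run:
```python
from h import *
s=load('scene0')['frame'];t=load('top0')['frame']
a=cv2.resize(s[190:360,290:450],None,fx=3,fy=3,interpolation=3)[:, :]
b=cv2.resize(t[135:325,140:345],(400,300*400//400),interpolation=3)
d=cv2.resize(t[180:330,345:490],(400,300),interpolation=3)
a=cv2.resize(s[190:355,295:405],(400,600),interpolation=3)
cv2.imwrite('pics/crop1.png',np.hstack([a,np.vstack([b,d])]))
```

```text
(no output)
```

View pics/crop1.png

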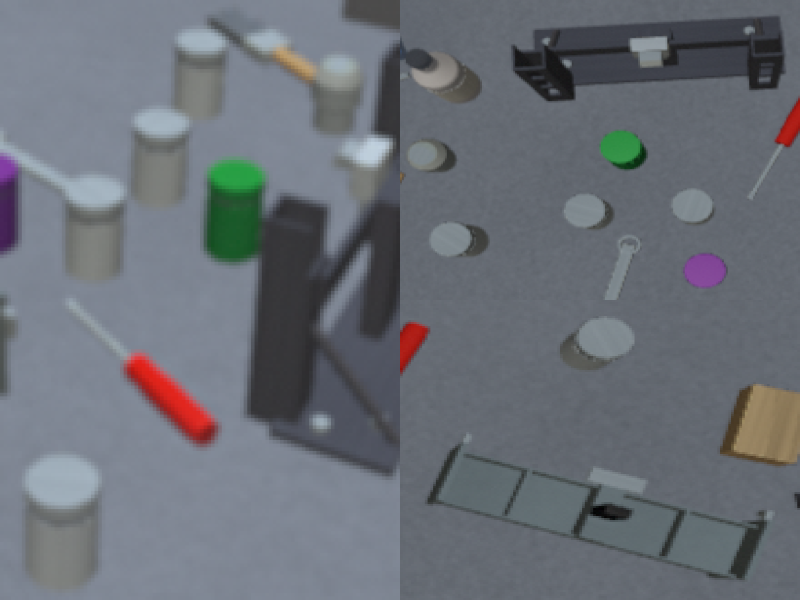

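Run:
```python
from h import *
c=load('top0')
L=onz(c,369.6,249,.088);R=onz(c,478,287.5,.088);T=onz(c,424.7,266,.094)
print('claws',L,R,np.linalg.norm(L-R),'yaw',np.degrees(np.arctan2(-(L-R)[0],(L-R)[1])),'mid',(L+R)/2,'tongue',T)
print('handle',onz(c,421,286,.15), two(c,(420.5,286),load('scene0'),(244,268)))
hsv=cv2.cvtColor(c['frame'],cv2.COLOR_BGR2HSV)
for p in((169,287),(235,268),(290,265),(418,201),(154,234)):
    print(p,onz(c,*p,.08).round(3))
for p in ((215,160),(327,150),(268,160)): print(p,onz(c,*p,.19).round(3))
```

```text
claws [ 0.53133061 -0.1671814   0.088     ] [ 0.44086421 -0.42583282  0.088     ] 0.2740159229413597 yaw -19.27788961700311 mid [ 0.48609741 -0.29650711  0.088     ] tongue [ 0.49074659 -0.2980718   0.094     ]
handle [ 0.44047932 -0.27426885  0.15      ] [ 0.440065   -0.27464999  0.14576044]
(169, 287) [0.436 0.316 0.08 ]
(235, 268) [0.483 0.158 0.08 ]
(290, 265) [0.491 0.025 0.08 ]
(418, 201) [ 0.653 -0.289  0.08 ]
(154, 234) [0.564 0.36  0.08 ]
(215, 160) [0.718 0.193 0.19 ]
(327, 150) [ 0.744 -0.06   0.19 ]
(268, 160) [0.719 0.074 0.19 ]
```

Call:
drive_tool:
  deltas:
    - {"hand":1,"offset":[0,0,4],"angular":[0,0,5]}
    - {"hand":1,"offset":[3,7,5],"angular":[0,0,12]}
    - {"hand":1,"offset":[6,12,5],"angular":[0,0,20]}
    - {"hand":1,"offset":[9,18,5],"angular":[0,0,28]}
    - {"hand":1,"offset":[12,24,5],"angular":[0,0,36]}
    - {"hand":1,"offset":[14,30,5],"angular":[0,0,45]}
    - {"hand":1,"offset":[14.9,33,5],"angular":[0,0,45]}
    - {"hand":1,"offset":[14.9,33,5],"angular":[0,0,45]}

```text
time: 1.1
tool_pos: [0.4425, -0.2749, 0.2809]
tcp_rot: [-2.557, -1.824, -0.001]
wrist_force: [0.1, -0.5, -0.2]
width: 1.003
```

Run:
```python
from h import *
c=snap('wrist','w1.png'); print(-c['R'].T@c['t'],c['R'])
s=bot.read_state();print(s['tool_pos'],s['tcp_rot'],s['q'],s['time'])
```

```text
[ 0.46917368 -0.19907884  0.42382405] [[ 9.45638136e-01 -3.25220483e-01 -3.90023694e-04]
 [-3.08847410e-01 -8.98404859e-01  3.12221055e-01]
 [-1.01891081e-01 -2.95127678e-01 -9.50009400e-01]]
[ 0.44208689 -0.27675203  0.28101856] [-2.55900614e+00 -1.82211756e+00  7.70317012e-04] [-6.06813320e-01 -5.66021775e-02  1.86433297e+00 -4.20475446e-04
  1.33417447e+00 -2.73441585e-01] 1.15
```

View pics/w1.png

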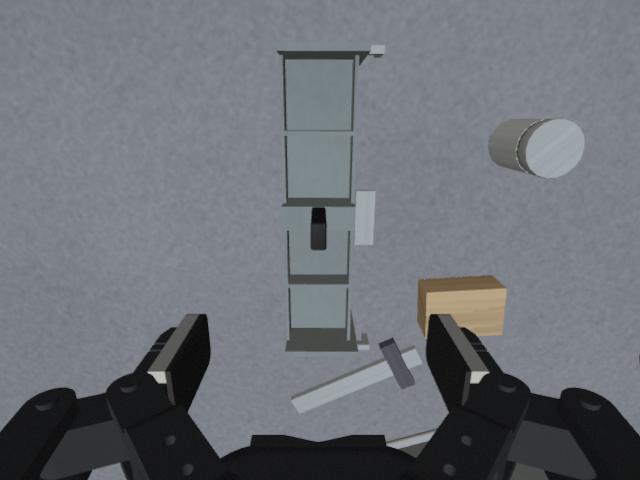

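Run:
```python
from h import *
c=load('w1'); print(c['mtx'][0])
a=onz(c,375,191,.094);b=onz(c,374,245,.094);print('tongue',a,b,np.linalg.norm(a-b))
L=onz(c,384,49,.088);R=onz(c,369,345,.088);d=L-R;print(L,R,np.linalg.norm(d),np.degrees(np.arctan2(-d[0],d[1])))
yaw=np.arctan2(-d[0],d[1]);X=np.array([np.cos(yaw),np.sin(yaw),0])
print('grip from tongue',(a+b)/2-.05*X,'from claws',(L+R)/2-.0495*X)
for v in(208,222,249): print(v,onz(c,319,v,.15))
g=(L+R)/2-.0495*X;Y=np.array([-X[1],X[0],0])
for y in(-.011,.011):
  for x in (-.006,.006):
    for z in(.095,.15): print(x,y,z,proj(c,[g[0]+x*X[0]+y*Y[0],g[1]+x*X[1]+y*Y[1],z]).round(1))
R_=cv2.Rodrigues(bot.read_state()['tcp_rot'])[0];print(R_[:,1],np.degrees(np.arctan2(R_[1,1],R_[0,1])))
```

```text
[378.10870055   0.         317.77482901]
tongue [ 0.49677564 -0.27309786  0.094     ] [ 0.48185394 -0.32093261  0.094     ] 0.05010808882743699
[ 0.53622403 -0.16670844  0.088     ] [ 0.44675749 -0.42555062  0.088     ] 0.2738677299269982 -19.067261254157685
grip from tongue [ 0.442058   -0.28068134  0.094     ] from claws [ 0.44470654 -0.27995897  0.088     ]
208 [ 0.44932956 -0.25923972  0.15      ]
222 [ 0.44585303 -0.26938173  0.15      ]
249 [ 0.43890793 -0.28964249  0.15      ]
-0.006 -0.011 0.095 [314.8 228.9]
-0.006 -0.011 0.15 [314.2 248.9]
0.006 -0.011 0.095 [328. 229.]
0.006 -0.011 0.15 [329.8 249. ]
-0.006 0.011 0.095 [314.7 205.1]
-0.006 0.011 0.15 [314.2 221.2]
0.006 0.011 0.095 [328.3 205.1]
0.006 0.011 0.15 [330.2 221.2]
[ 9.44976551e-01 -3.27137814e-01 -4.11387592e-04] -19.095145888935516
```

Call:
drive_tool:
  deltas:
    - {"hand":1,"offset":[0,-0.2,-5],"angular":[0,0,0]}
    - {"hand":1,"offset":[0,-0.2,-10],"angular":[0,0,0]}
    - {"hand":1,"offset":[0,-0.2,-14],"angular":[0,0,0]}
    - {"hand":1,"offset":[0,-0.2,-16.7],"angular":[0,0,0]}
    - {"hand":1,"offset":[0,-0.2,-16.7],"angular":[0,0,0]}
    - {"hand":0.5,"offset":[0,-0.2,-16.7],"angular":[0,0,0]}
    - {"hand":0,"offset":[0,-0.2,-16.7],"angular":[0,0,0]}
    - {"hand":0,"offset":[0,-0.2,-16.7],"angular":[0,0,0]}
  force: 60

```text
time: 2.15
tool_pos: [0.4427, -0.2809, 0.1158]
tcp_rot: [2.56, 1.816, 0.001]
wrist_force: [0.5, -0.7, 0.0]
width: 0.379
```

Call:
drive_tool:
  deltas:
    - {"hand":0,"offset":[0,0,0],"angular":[0,0,0]}
    - {"hand":0,"offset":[0,0,0],"angular":[0,0,0]}
    - {"hand":0,"offset":[0,0,0],"angular":[0,0,0]}
    - {"hand":0,"offset":[0,0,0],"angular":[0,0,0]}
  force: 60

```text
time: 2.65
tool_pos: [0.4423, -0.2804, 0.115]
tcp_rot: [2.561, 1.817, 0.001]
wrist_force: [-0.2, 0.6, 5.4]
width: 0.135
```

Call:
drive_tool:
  deltas:
    - {"hand":0,"offset":[0,0,1],"angular":[0,0,0]}
    - {"hand":0,"offset":[0,0,3],"angular":[0,0,0]}
    - {"hand":0,"offset":[0,0,6],"angular":[0,0,0]}
    - {"hand":0,"offset":[0,0,9],"angular":[0,0,0]}
    - {"hand":0,"offset":[0,0,12],"angular":[0,0,0]}
    - {"hand":0,"offset":[0,0,14],"angular":[0,0,0]}
    - {"hand":0,"offset":[0,0,14],"angular":[0,0,0]}
    - {"hand":0,"offset":[0,0,14],"angular":[0,0,0]}

```text
time: 3.65
tool_pos: [0.441, -0.2795, 0.2526]
tcp_rot: [-2.56, -1.816, 0.002]
wrist_force: [0.3, 0.5, -6.7]
width: 0.131
```

Call:
drive_tool:
  deltas:
    - {"hand":0,"offset":[2,5,0],"angular":[0,0,4]}
    - {"hand":0,"offset":[3.5,10,0],"angular":[0,0,8]}
    - {"hand":0,"offset":[5,15,0],"angular":[0,0,12]}
    - {"hand":0,"offset":[7,20,0],"angular":[0,0,16]}
    - {"hand":0,"offset":[9,26,0],"angular":[0,0,20]}
    - {"hand":0,"offset":[11,31,0],"angular":[0,0,25]}
    - {"hand":0,"offset":[11.8,34,0],"angular":[0,0,25]}
    - {"hand":0,"offset":[11.8,34,0],"angular":[0,0,25]}

```text
time: 4.65
tool_pos: [0.5591, 0.0623, 0.2518]
tcp_rot: [-2.102, -2.331, 0.004]
wrist_force: [0.2, -0.7, -5.2]
width: 0.134
```

Run:
```python
from h import *
c=snap('wrist','w2.png'); print(-c['R'].T@c['t'])
s=bot.read_state();print(s['tool_pos'],s['tcp_rot'],s['wrist_force'],s['torque'],s['time'])
```

```text
[0.55180723 0.1421343  0.39470412]
[0.5588058  0.06074707 0.25196736] [-2.10343069 -2.33003297  0.00506742] [-0.0900355  -0.85841213 -5.58412133] [-0.02668424  0.0143132   0.02208351] 4.7
```

View pics/w2.png

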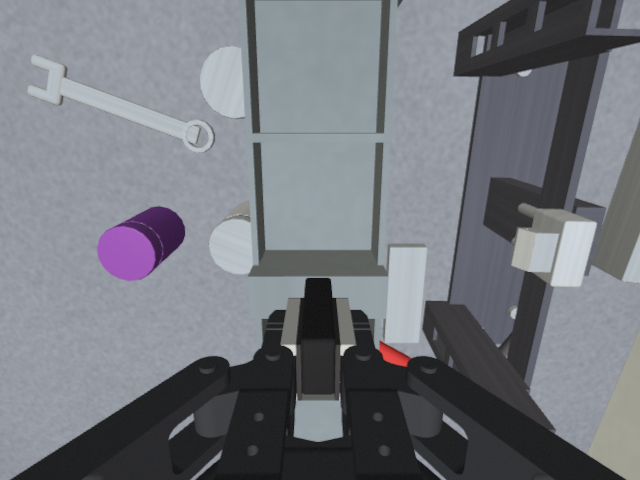

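Run:
```python
from h import *
c=load('w2');f=c['frame']
a=cv2.resize(f[0:90,440:640],(800,360),interpolation=3)
b=cv2.resize(f[290:440,415:565],(240,240),interpolation=3)
d=cv2.resize(f[195:295,495:615],(288,240),interpolation=3)
t=load('top0')['frame'][140:205,190:345]
t=cv2.resize(t,(272,240),interpolation=3)
im=np.vstack([a,np.hstack([b,d,t])])
cv2.imwrite('pics/crop2.png',cv2.convertScaleAbs(im,alpha=1.8))
for n,p in dict(Lout=(456,35),Lin=(455,75),Rin=(424,303)).items(): print(n,onz(c,*p,0).round(4))
```

```text
Lout [0.6707 0.2281 0.    ]
Lin [0.6771 0.1944 0.    ]
Rin [ 0.694 -0.048  0.   ]
```

View pics/crop2.png

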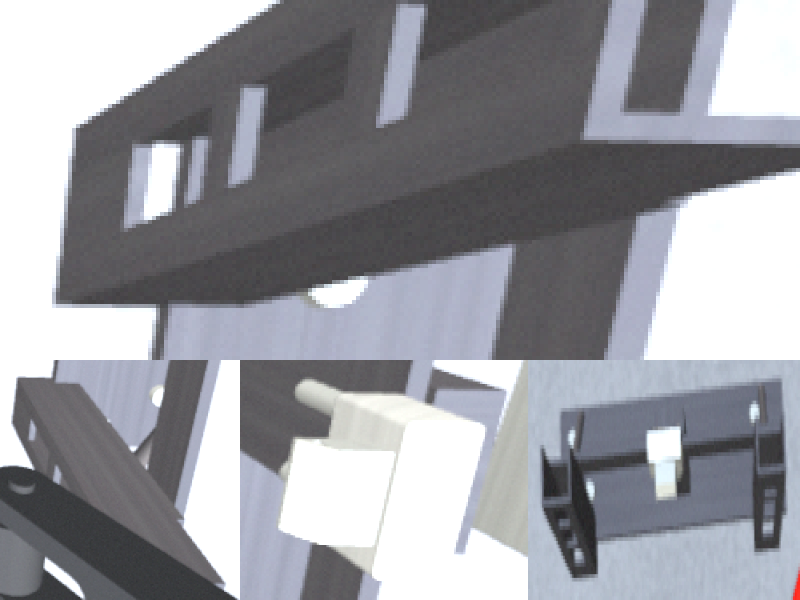

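Run:
```python
from h import *
c=load('w2')
P={}
for n,p,z in(('Lfo',(458.8,32),0),('Lfi',(453.8,75.5),0),('Rfi',(425,301),0),('Lti',(585.8,34.5),.19),('Rti',(553.8,429.4),.19),('na',(517.9,227.1),.157),('nb',(510.8,264.6),.157)):
    P[n]=onz(c,*p,z); print(n,P[n].round(4))
def y(a,b): d=P[a]-P[b]; return np.linalg.norm(d),np.degrees(np.arctan2(-d[0],d[1])),((P[a]+P[b])/2).round(4)
print('foot',y('Lfi','Rfi'));print('top',y('Lti','Rti'));print('nose',y('na','nb'));print(y('Lfo','Lfi'))
R_=cv2.Rodrigues(bot.read_state()['tcp_rot'])[0];print(np.degrees(np.arctan2(R_[1,1],R_[0,1])))
```

```text
Lfo [0.6727 0.2308 0.    ]
Lfi [0.6761 0.1939 0.    ]
Rfi [ 0.6946 -0.0453  0.    ]
Lti [0.6755 0.1934 0.19  ]
Rti [ 0.7313 -0.0412  0.19  ]
na [0.6877 0.0883 0.157 ]
nb [0.69   0.0621 0.157 ]
foot (np.float64(0.23991656540794282), np.float64(4.429635456625487), array([0.6854, 0.0743, 0.    ]))
top (np.float64(0.2410618964484866), np.float64(13.36889798046842), array([0.7034, 0.0761, 0.19  ]))
nose (np.float64(0.026251096628148358), np.float64(4.982769655347563), array([0.6889, 0.0752, 0.157 ]))
(np.float64(0.03711435628098358), np.float64(5.224436635731032), array([0.6744, 0.2123, 0.    ]))
5.851856985421332
```

Run:
```python
from h import *
c=load('w2');t=load('top0')
a=onz(c,426,244,.231);b=onz(c,422,343,.231);m=(a+b)/2;d=a-b
print('tongue',a,b,np.linalg.norm(d),np.degrees(np.arctan2(-d[0],d[1])))
s=bot.read_state();yw=np.radians(5.85);X=np.array([np.cos(yw),np.sin(yw)]);Y=np.array([-X[1],X[0]])
e=m[:2]-s['tool_pos'][:2];print('tool frame',e@X,e@Y)
print('green',onz(t,254,226,.08),'block',onz(t,480,235,.04))
O=np.array([.685,.0747]);yr=np.radians(4.5);X=np.array([np.cos(yr),np.sin(yr)])
for r in(-.08,-.038): print(r,O+r*X)
```

```text
tongue [0.60596838 0.09283743 0.231     ] [0.61400908 0.04131117 0.231     ] 0.05214986385059024 8.869494127300369
tool frame 0.051561277989526116 0.0010774923000622947
green [0.58665782 0.11532771 0.08      ] block [ 0.57584177 -0.45470627  0.04      ]
-0.08 [0.60524661 0.06842327]
-0.038 [0.64711714 0.07171855]
```

Call:
drive_tool:
  deltas:
    - {"hand":0,"offset":[2,0.3,-1.5],"angular":[0,0,-1.3]}
    - {"hand":0,"offset":[4,0.7,-3],"angular":[0,0,-1.3]}
    - {"hand":0,"offset":[4.6,0.7,-4.5],"angular":[0,0,-1.3]}
    - {"hand":0,"offset":[4.6,0.7,-5.1],"angular":[0,0,-1.3]}
    - {"hand":0,"offset":[4.6,0.7,-5.1],"angular":[0,0,-1.3]}
    - {"hand":0,"offset":[4.6,0.7,-5.1],"angular":[0,0,-1.3]}

```text
time: 5.45
tool_pos: [0.6058, 0.0666, 0.204]
tcp_rot: [2.134, 2.305, 0.001]
wrist_force: [-0.5, -0.3, -4.9]
width: 0.131
```

Run:
```python
from h import *
c=snap('wrist','w3.png');s=bot.read_state();print(s['tool_pos'],s['tcp_rot'],s['wrist_force'],s['time'])
R_=cv2.Rodrigues(s['tcp_rot'])[0];print(np.degrees(np.arctan2(R_[1,1],R_[0,1])),R_[:,2])
```

```text
[0.60597953 0.06673369 0.20426655] [2.13361993e+00 2.30454103e+00 1.51860764e-03] [-0.39405503  0.1812623  -4.74846669] 5.5
4.410938698543494 [ 1.39975107e-03  2.19900708e-05 -9.99999020e-01]
```

View pics/w3.png

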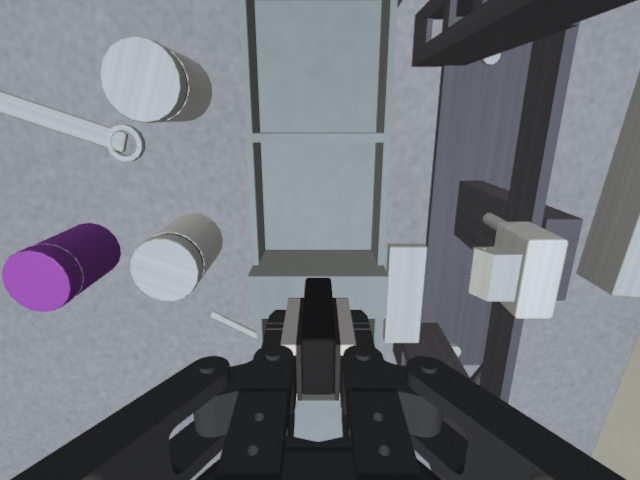

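Run:
```python
from h import *
c=load('w3')
g=cv2.cvtColor(c['frame'],cv2.COLOR_BGR2GRAY)
for col in(476,482,488): print(col,''.join('%4d'%v for v in g[240:310:2,col]))
for r in(260,275,290): print(r,''.join('%4d'%v for v in g[r,462:500:2]))
for col in(395,410,420): print(col,''.join('%4d'%v for v in g[236:256:2,col]),'|',''.join('%4d'%v for v in g[334:350:2,col]))
```

```text
476   48  50  50  74 140 177 176 176 176 176 175 176 176 176 177 176 176 177 177 177 178 177 178 177 177 177 176 176 138  97  97  97  97  97  98
482   54  50  50  73 133 140 176 176 176 176 175 176 176 175 176 175 175 174 175 173 173 172 172 172 171 172 172 172 173 167 100  99  99 101  99
488   53  53  53  74 122 115 136 174 173 175 175 176 175 175 175 176 176 176 176 175 176 176 176 176 177 179 184 186 178 189 184  95  96  94  93
260  101 100 100 103 102 142 178 175 177 177 175 175 172 175 176 177 191 191 191
275   99  99 103 101 140 178 176 177 177 175 174 172 175 176 177 190 190 190 190
290  100 102 101 125 178 176 177 177 175 173 172 174 175 179 190 189 190 190 189
395  156 157 154 150 119 135 192 192 192 192 |  190 190 190 189 172  51  51  50
410  151 152 151 147 116 132 189 189 189 190 |  189 189 189 188 171  59  60  58
420  153 154 155 152 122 136 192 192 193 193 |   74  62  61  60  58  60  57  61
```

Run:
```python
from h import *
c=load('w3')
a,b=onz(c,474,249,.157),onz(c,468,297,.157);n=(a+b)/2;print('nose',n,np.linalg.norm(a-b),np.degrees(np.arctan2(-(a-b)[0],(a-b)[1])))
for z in(.178,.183):
  a,b=onz(c,426,245.5,z),onz(c,420,342,z);m=(a+b)/2;print('tongue',z,m,np.linalg.norm(a-b),np.degrees(np.arctan2(-(a-b)[0],(a-b)[1])))
  y=np.radians(4.5);X=np.array([np.cos(y),np.sin(y)]);Y=np.array([-X[1],X[0]]);e=(n-m)[:2];print('to go x',e@X,'lat',e@Y)
```

```text
nose [0.68940592 0.07289602 0.157     ] 0.028245760295811693 5.08731461949248
tongue 0.178 [0.65828194 0.06745584 0.178     ] 0.052528542153908245 6.196037811380405
to go x 0.03145486571278622 lat 0.002981456175960986
tongue 0.183 [0.65655371 0.06980545 0.183     ] 0.05097282499503455 6.196037811380415
to go x 0.032993418739014214 lat 0.0005034922997952359
```

Call:
drive_tool:
  deltas:
    - {"hand":0,"offset":[0,0.1,-0.4],"angular":[0,0,0]}
    - {"hand":0,"offset":[0,0.1,-0.4],"angular":[0,0,0]}
    - {"hand":0,"offset":[1,0.2,-0.4],"angular":[0,0,0]}
    - {"hand":0,"offset":[2,0.25,-0.4],"angular":[0,0,0]}
    - {"hand":0,"offset":[3,0.3,-0.4],"angular":[0,0,0]}
    - {"hand":0,"offset":[3.6,0.4,-0.4],"angular":[0,0,0]}
    - {"hand":0,"offset":[3.9,0.4,-0.4],"angular":[0,0,0]}
    - {"hand":0,"offset":[3.9,0.4,-0.4],"angular":[0,0,0]}

```text
time: 6.5
tool_pos: [0.6444, 0.0709, 0.1988]
tcp_rot: [-2.133, -2.305, 0.002]
wrist_force: [-1.7, -0.3, -5.9]
width: 0.131
```

Call:
drive_tool:
  deltas:
    - {"hand":0,"offset":[0.1,0,0],"angular":[0,0,0]}
    - {"hand":0,"offset":[0.1,0,0],"angular":[0,0,0]}
    - {"hand":0,"offset":[0.2,0,0],"angular":[0,0,0]}
    - {"hand":0,"offset":[0.2,0,0],"angular":[0,0,0]}

```text
time: 7.0
tool_pos: [0.6447, 0.0709, 0.1988]
tcp_rot: [-2.132, -2.303, 0.005]
wrist_force: [-7.9, 0.1, -2.8]
width: 0.131
```

Run:
```python
from h import *
c=snap('wrist','w4.png');f=c['frame']
t=snap('top','top4.png')['frame']
a=cv2.resize(f[0:360,360:640],(466,600),interpolation=3)
b=cv2.resize(t[130:230,180:350],(334,300),interpolation=3)
s=snap('scene','s4.png')['frame']
d=cv2.resize(s[180:330,330:480],(334,300),interpolation=3)
cv2.imwrite('pics/crop4.png',cv2.convertScaleAbs(np.hstack([a,np.vstack([b,d])]),alpha=1.4))
```

```text
(no output)
```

View pics/crop4.png

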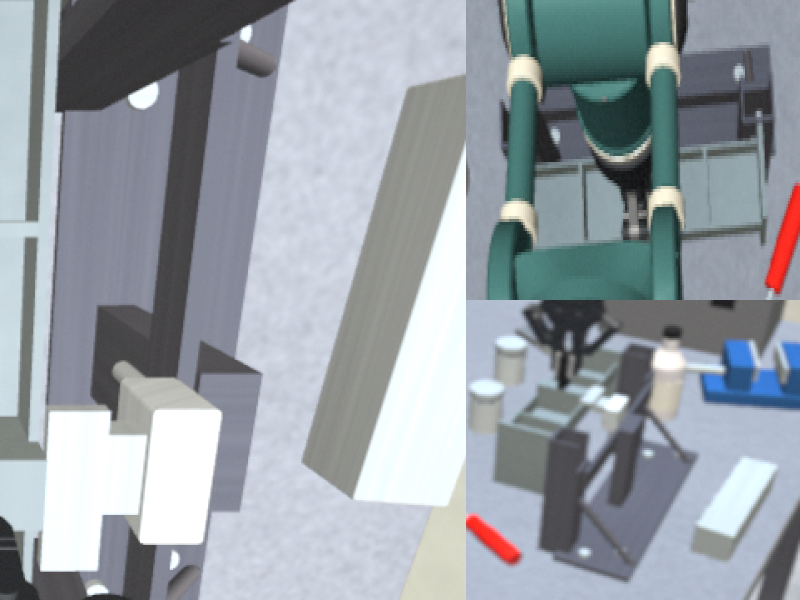

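Call:
drive_tool:
  deltas:
    - {"hand":0,"offset":[-0.3,0,0],"angular":[0,0,0]}
    - {"hand":0,"offset":[-0.3,0,0],"angular":[0,0,0]}
    - {"hand":0,"offset":[-0.3,0,-0.4],"angular":[0,0,0]}
    - {"hand":0,"offset":[-0.3,0,-0.8],"angular":[0,0,0]}
    - {"hand":0,"offset":[-0.3,0,-1.2],"angular":[0,0,0]}
    - {"hand":0,"offset":[-0.3,0,-1.2],"angular":[0,0,0]}

```text
time: 7.9
tool_pos: [0.6426, 0.0708, 0.1878]
tcp_rot: [-2.133, -2.304, 0.003]
wrist_force: [-7.8, -0.7, 0.6]
width: 0.132
```

Call:
drive_tool:
  deltas:
    - {"hand":0,"offset":[0.1,0,-0.4],"angular":[0,0,0]}
    - {"hand":0,"offset":[0.1,0,-0.8],"angular":[0,0,0]}
    - {"hand":0,"offset":[0.1,0,-1.2],"angular":[0,0,0]}
    - {"hand":0,"offset":[0.1,0,-1.4],"angular":[0,0,0]}
    - {"hand":0,"offset":[0.1,0,-1.5],"angular":[0,0,0]}
    - {"hand":0,"offset":[0.1,0,-1.5],"angular":[0,0,0]}

```text
time: 8.65
tool_pos: [0.6445, 0.0708, 0.1749]
tcp_rot: [-2.134, -2.305, -0.0]
wrist_force: [-9.2, -1.7, 8.6]
width: 0.134
```

Call:
drive_tool:
  deltas:
    - {"hand":0,"offset":[-0.1,0,-0.2],"angular":[0,0,0]}
    - {"hand":0,"offset":[-0.1,0,-0.3],"angular":[0,0,0]}
    - {"hand":0,"offset":[-0.1,0,-0.3],"angular":[0,0,0]}
    - {"hand":0,"offset":[-0.1,0,-0.3],"angular":[0,0,0]}

```text
time: 9.15
tool_pos: [0.6445, 0.0709, 0.1747]
tcp_rot: [2.134, 2.304, 0.003]
wrist_force: [-12.3, -1.2, 17.4]
width: 0.134
```

Run:
```python
from h import *
c=snap('wrist','w5.png');f=c['frame']
a=cv2.resize(f[0:360,360:640],(466,600),interpolation=3)
s=snap('scene','s5.png')['frame']
d=cv2.resize(s[190:310,330:450],(334,334),interpolation=3)
d=np.vstack([d,np.zeros((266,334,3),np.uint8)])
cv2.imwrite('pics/crop5.png',cv2.convertScaleAbs(np.hstack([a,d]),alpha=1.3))
```

```text
(no output)
```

View pics/crop5.png

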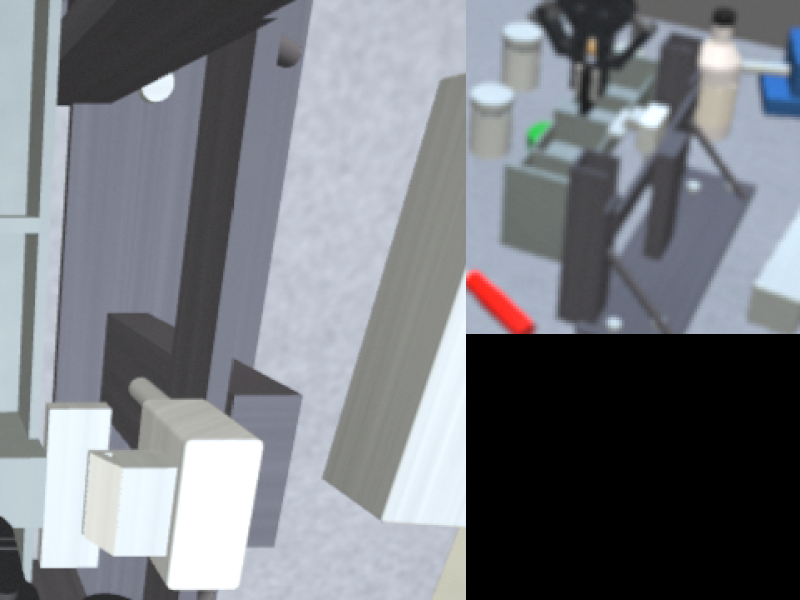

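Call:
drive_tool:
  deltas:
    - {"hand":0,"offset":[-0.1,0,0.2],"angular":[0,0,0]}
    - {"hand":0,"offset":[-0.25,0,0.4],"angular":[0,0,0]}
    - {"hand":0,"offset":[-0.25,0,0.5],"angular":[0,0,0]}
    - {"hand":0,"offset":[-0.25,0,0.5],"angular":[0,0,0]}

```text
time: 9.75
tool_pos: [0.6427, 0.0711, 0.1747]
tcp_rot: [2.134, 2.304, 0.004]
wrist_force: [1.3, 0.5, 1.0]
width: 0.131
```

Call:
drive_tool:
  deltas:
    - {"hand":0,"offset":[0,0,0.15],"angular":[0,0,0]}
    - {"hand":0,"offset":[0,0,0.3],"angular":[0,0,0]}
    - {"hand":0,"offset":[0,0,0.4],"angular":[0,0,0]}
    - {"hand":0,"offset":[0,0,0.4],"angular":[0,0,0]}
    - {"hand":0,"offset":[0,0,0.4],"angular":[0,0,0]}

```text
time: 10.38
tool_pos: [0.6417, 0.0708, 0.177]
tcp_rot: [2.133, 2.306, -0.0]
wrist_force: [5.6, 0.3, -7.3]
width: 0.131
```

Call:
drive_tool:
  deltas:
    - {"hand":0,"offset":[0.1,0,0.1],"angular":[0,0,0]}
    - {"hand":0,"offset":[0.1,0,0.2],"angular":[0,0,0]}
    - {"hand":0,"offset":[0.1,0,0.2],"angular":[0,0,0]}

```text
time: 10.75
tool_pos: [0.6418, 0.0708, 0.1784]
tcp_rot: [-2.133, -2.305, 0.003]
wrist_force: [5.1, 0.7, -10.0]
width: 0.135
```

Call:
drive_tool:
  deltas:
    - {"hand":0,"offset":[0,0,0.1],"angular":[0,0,0]}
    - {"hand":0,"offset":[0,0,0.15],"angular":[0,0,0]}
    - {"hand":0,"offset":[0,0,0.15],"angular":[0,0,0]}

```text
time: 11.12
tool_pos: [0.6419, 0.0708, 0.1792]
tcp_rot: [-2.133, -2.305, 0.003]
wrist_force: [6.5, 0.4, -13.0]
width: 0.132
```

Call:
drive_tool:
  deltas:
    - {"hand":0,"offset":[0.1,0,0.08],"angular":[0,0,0]}
    - {"hand":0,"offset":[0.1,0,0.15],"angular":[0,0,0]}
    - {"hand":0,"offset":[0.1,0,0.15],"angular":[0,0,0]}
    - {"hand":0,"offset":[0.1,0,0.15],"angular":[0,0,0]}

```text
time: 11.62
tool_pos: [0.642, 0.0708, 0.1801]
tcp_rot: [-2.132, -2.304, 0.005]
wrist_force: [6.2, 1.2, -13.5]
width: 0.134
```

Call:
drive_tool:
  deltas:
    - {"hand":0,"offset":[0,0,0.1],"angular":[0,0,0]}
    - {"hand":0,"offset":[0,0,0.13],"angular":[0,0,0]}
    - {"hand":0,"offset":[0,0,0.13],"angular":[0,0,0]}
    - {"hand":0,"offset":[0,0,0.13],"angular":[0,0,0]}

```text
time: 12.12
tool_pos: [0.6421, 0.0707, 0.1808]
tcp_rot: [-2.132, -2.304, 0.005]
wrist_force: [7.1, 1.9, -17.0]
width: 0.134
```

Run:
```python
from h import *
import numpy as np
F=[]
for i in range(4):
    c=bot.read_camera('wrist');s=bot.read_state();F.append(s['wrist_force'])
print(np.mean(F,0),s['tool_pos'],s['time'])
```

```text
[  6.91077568   1.67272782 -16.38281936] [0.64204492 0.07077146 0.18080477] 12.325
```

Call:
drive_tool:
  deltas:
    - {"hand":0,"offset":[-0.1,0,-0.4],"angular":[0,0,0]}
    - {"hand":0,"offset":[-0.1,0,-0.8],"angular":[0,0,0]}
    - {"hand":0,"offset":[-0.1,0,-1.0],"angular":[0,0,0]}
    - {"hand":0,"offset":[-0.1,0,-1.0],"angular":[0,0,0]}
    - {"hand":0,"offset":[-0.1,0,-1.0],"angular":[0,0,0]}

```text
time: 12.95
tool_pos: [0.642, 0.0708, 0.175]
tcp_rot: [-2.134, -2.305, 0.001]
wrist_force: [-1.5, -1.2, -1.4]
width: 0.131
```

Call:
drive_tool:
  deltas:
    - {"hand":0.4,"offset":[0,0,0],"angular":[0,0,0]}
    - {"hand":0.4,"offset":[0,0,0],"angular":[0,0,0]}
    - {"hand":0.4,"offset":[0,0,0],"angular":[0,0,0]}
    - {"hand":0.4,"offset":[0,0,1],"angular":[0,0,0]}
    - {"hand":0.4,"offset":[0,0,4],"angular":[0,0,0]}
    - {"hand":0.4,"offset":[0,0,8],"angular":[0,0,0]}
    - {"hand":1,"offset":[-3,0,13],"angular":[0,0,0]}
    - {"hand":1,"offset":[-8,-2,14],"angular":[0,0,0]}

```text
time: 13.95
tool_pos: [0.5648, 0.0515, 0.3205]
tcp_rot: [2.128, 2.302, 0.011]
wrist_force: [-0.6, -0.8, 0.2]
width: 0.805
```

```bash
cat >> h.py <<'E'
def lids(c,z=.08,show=None):
    f=c['frame'];h=cv2.cvtColor(f,cv2.COLOR_BGR2HSV);out=[]
    f0=c['mtx'][0,0];o=-c['R'].T@c['t']
    for th in (165,180,195,150):
        m=((h[...,2]>th)&(h[...,1]<60)).astype(np.uint8);m=cv2.morphologyEx(m,2,np.ones((3,3),np.uint8))
        for k in cv2.findContours(m,0,1)[0]:
            if len(k)<12: continue
            k2=cv2.convexHull(k);A=cv2.contourArea(k2)
            if A<80 or cv2.contourArea(k)/A<.85: continue
            W=np.array([onz(c,*p[0],z)[:2] for p in k2.astype(float)],np.float32)
            (x,y),r=cv2.minEnclosingCircle(W);Aw=cv2.contourArea(W)
            if .021<r<.031 and Aw/(np.pi*r*r)>.8: out.append((round(x,4),round(y,4),round(r,4),round(Aw/(np.pi*r*r),2),th))
    return out
E
python3 - <<'E'
from h import *
for n in('wrist','top'):
    c=snap(n,n+'6.png')
    for l in lids(c): print(n,l)
print(bot.read_state()['tool_pos'])
E
```

```text
wrist (0.4915, 0.027, 0.0257, 0.96, 165)
wrist (0.4828, 0.1609, 0.0256, 0.97, 165)
wrist (0.4919, 0.0275, 0.0251, 0.95, 180)
wrist (0.4828, 0.1612, 0.0251, 0.96, 180)
wrist (0.4784, 0.1612, 0.0298, 0.86, 150)
[0.55979658 0.04986041 0.31819465]
```

View pics/wrist6.png

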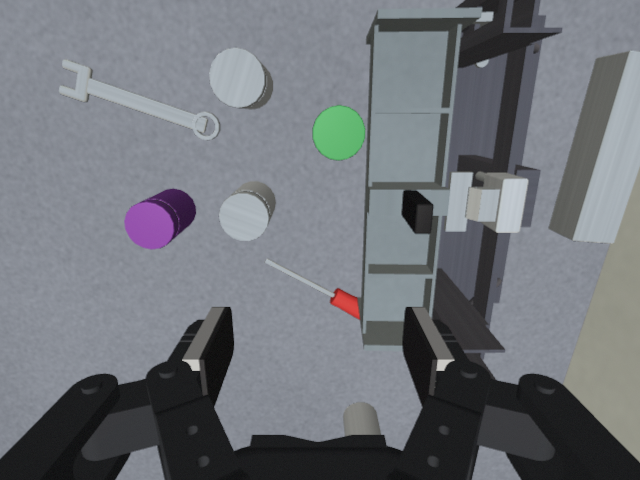

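Call:
drive_tool:
  deltas:
    - {"hand":1,"offset":[-4,6,-3],"angular":[0,0,-8]}
    - {"hand":1,"offset":[-7.7,11.1,-8],"angular":[0,0,-15]}
    - {"hand":1,"offset":[-7.7,11.1,-13],"angular":[0,0,-15]}
    - {"hand":1,"offset":[-7.7,11.1,-18],"angular":[0,0,-15]}
    - {"hand":1,"offset":[-7.7,11.1,-18],"angular":[0,0,-15]}
    - {"hand":1,"offset":[-7.7,11.1,-18],"angular":[0,0,-15]}

```text
time: 14.8
tool_pos: [0.4872, 0.1622, 0.1367]
tcp_rot: [2.416, 2.006, 0.004]
wrist_force: [1.0, -0.8, 0.8]
width: 0.992
```

Run:
```python
from h import *
c=snap('wrist','w7.png')
for l in lids(c): print(l)
s=bot.read_state();R_=cv2.Rodrigues(s['tcp_rot'])[0];print(s['tool_pos'],np.degrees(np.arctan2(R_[1,1],R_[0,1])),s['q'])
```

```text
[0.48819277 0.16230271 0.13777833] -10.614060964733325 [ 2.72580067e-01  3.67717881e-02  2.04473857e+00 -6.42954365e-05
  1.05497996e+00  4.57856875e-01]
```

Call:
drive_tool:
  deltas:
    - {"hand":1,"offset":[-0.5,-0.1,-3],"angular":[0,0,0]}
    - {"hand":1,"offset":[-0.5,-0.1,-6],"angular":[0,0,0]}
    - {"hand":1,"offset":[-0.5,-0.1,-9.7],"angular":[0,0,0]}
    - {"hand":1,"offset":[-0.5,-0.1,-9.7],"angular":[0,0,0]}
    - {"hand":0,"offset":[-0.5,-0.1,-9.7],"angular":[0,0,0]}
    - {"hand":0,"offset":[-0.5,-0.1,-9.7],"angular":[0,0,0]}
    - {"hand":0,"offset":[-0.5,-0.1,-9.7],"angular":[0,0,0]}
    - {"hand":0,"offset":[-0.5,-0.1,-9.7],"angular":[0,0,0]}
  force: 40

```text
time: 15.85
tool_pos: [0.4828, 0.1614, 0.0404]
tcp_rot: [2.415, 2.006, 0.007]
wrist_force: [0.0, -0.0, 7.3]
width: 0.598
```

Call:
drive_tool:
  deltas:
    - {"hand":0,"offset":[0,0,2],"angular":[0,0,0]}
    - {"hand":0,"offset":[0,0,6],"angular":[0,0,0]}
    - {"hand":0,"offset":[0,0,10],"angular":[0,0,0]}
    - {"hand":0,"offset":[0,0,15],"angular":[0,0,0]}
    - {"hand":0,"offset":[0,0,20],"angular":[0,0,0]}
    - {"hand":0,"offset":[0,0,23],"angular":[0,0,0]}
    - {"hand":0,"offset":[0,0,23],"angular":[0,0,0]}

```text
time: 16.73
tool_pos: [0.4822, 0.1614, 0.2714]
tcp_rot: [2.414, 2.005, 0.011]
wrist_force: [-0.1, 0.3, -2.6]
width: 0.598
```

Call:
drive_tool:
  deltas:
    - {"hand":0,"offset":[4,0.3,0],"angular":[0,0,0]}
    - {"hand":0,"offset":[9,0.8,0],"angular":[0,0,0]}
    - {"hand":0,"offset":[13.5,1.2,0],"angular":[0,0,0]}
    - {"hand":0,"offset":[15.2,1.4,0],"angular":[0,0,0]}
    - {"hand":0,"offset":[15.2,1.4,-2],"angular":[0,0,0]}
    - {"hand":0,"offset":[15.2,1.4,-4],"angular":[0,0,0]}
    - {"hand":0,"offset":[15.2,1.4,-4],"angular":[0,0,0]}

```text
time: 17.6
tool_pos: [0.6287, 0.1742, 0.2227]
tcp_rot: [-2.414, -2.005, 0.012]
wrist_force: [-0.3, -0.8, -1.7]
width: 0.598
```

Run:
```python
from h import *
c=snap('wrist','w8.png')
s=bot.read_state();R_=cv2.Rodrigues(s['tcp_rot'])[0];print(s['tool_pos'],np.degrees(np.arctan2(R_[1,1],R_[0,1])),s['wrist_force'])
```

```text
[0.62997965 0.17448508 0.2248823 ] -10.570486390099656 [-0.68729292 -0.19286172 -2.29556867]
```

View pics/w8.png

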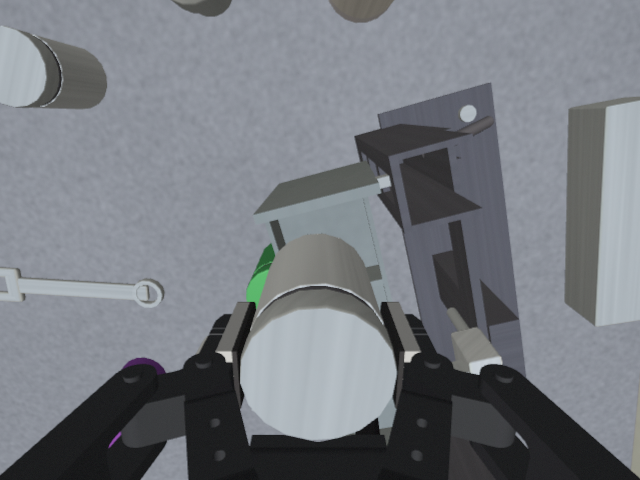

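Run:
```python
from h import *
c=load('w8')
a=onz(c,255,213,.16);b=onz(c,382,188,.16);print(a,b,np.linalg.norm(a-b))
y=np.radians(4.4);X=np.array([np.cos(y),np.sin(y)]);Y=np.array([-X[1],X[0]])
for p in(a,b): e=p[:2]-[.6425,.0709];print(e@X,e@Y)
s=bot.read_state();print(s['tool_pos'])
```

```text
[0.59971892 0.20970023 0.16      ] [0.67123222 0.2107795  0.16      ] 0.07152143830052166
-0.032006372278278836 0.14167327200170496
0.039378955925869666 0.13726293712084542
[0.62997965 0.17448508 0.2248823 ]
```

Call:
drive_tool:
  deltas:
    - {"hand":0,"offset":[0,0,0],"angular":[0,0,0]}
    - {"hand":0,"offset":[0,0,0],"angular":[0,0,0]}

```text
time: 17.9
tool_pos: [0.6328, 0.175, 0.2291]
tcp_rot: [2.416, 2.006, 0.003]
wrist_force: [0.5, -0.8, -0.9]
width: 0.6
```

Call:
drive_tool:
  deltas:
    - {"hand":0,"offset":[0.15,0.1,-1.5],"angular":[0,0,0]}
    - {"hand":0,"offset":[0.15,0.1,-3],"angular":[0,0,0]}
    - {"hand":0,"offset":[0.15,0.1,-4.5],"angular":[0,0,0]}
    - {"hand":0,"offset":[0.15,0.1,-6],"angular":[0,0,0]}
    - {"hand":0,"offset":[0.15,0.1,-7],"angular":[0,0,0]}
    - {"hand":0,"offset":[0.15,0.1,-7.2],"angular":[0,0,0]}
    - {"hand":0,"offset":[0.15,0.1,-7.2],"angular":[0,0,0]}
    - {"hand":0,"offset":[0.15,0.1,-7.2],"angular":[0,0,0]}

```text
time: 18.9
tool_pos: [0.6343, 0.1759, 0.1563]
tcp_rot: [2.417, 2.007, 0.002]
wrist_force: [0.6, -0.2, -2.2]
width: 0.598
```

Call:
drive_tool:
  deltas:
    - {"hand":0,"offset":[0,0,-0.1],"angular":[0,0,0]}
    - {"hand":0.72,"offset":[0,0,-0.1],"angular":[0,0,0]}
    - {"hand":0.72,"offset":[0,0,-0.1],"angular":[0,0,0]}
    - {"hand":0.72,"offset":[0,0,1],"angular":[0,0,0]}
    - {"hand":0.72,"offset":[0,0,4],"angular":[0,0,0]}
    - {"hand":0.72,"offset":[0,0,8],"angular":[0,0,0]}
    - {"hand":0.8,"offset":[-3,0,13],"angular":[0,0,0]}
    - {"hand":1,"offset":[-8,1,17],"angular":[0,0,0]}

```text
time: 19.9
tool_pos: [0.5564, 0.1853, 0.3276]
tcp_rot: [2.417, 2.004, 0.005]
wrist_force: [-0.5, 0.0, 1.1]
width: 0.984
```

Call:
drive_tool:
  deltas:
    - {"hand":1,"offset":[-4,2,0],"angular":[0,0,7]}
    - {"hand":1,"offset":[-7,3,0],"angular":[0,0,15]}
    - {"hand":1,"offset":[-7,3,0],"angular":[0,0,15]}
    - {"hand":1,"offset":[-7,3,0],"angular":[0,0,15]}

```text
time: 20.4
tool_pos: [0.4862, 0.2155, 0.325]
tcp_rot: [2.135, 2.303, 0.002]
wrist_force: [0.6, -0.5, -0.1]
width: 1.002
```

Run:
```python
from h import *
for n in('wrist','top'):
    c=snap(n,n+'9.png')
    for l in lids(c): print(n,l)
    for l in lids(c,.195): print(n,'hi',l)
s=bot.read_state();R_=cv2.Rodrigues(s['tcp_rot'])[0];print(s['tool_pos'],np.degrees(np.arctan2(R_[1,1],R_[0,1])),s['wrist_force'])
```

```text
wrist (0.4915, 0.027, 0.0253, 0.96, 165)
wrist (0.4376, 0.3249, 0.0253, 0.97, 165)
wrist (0.4375, 0.3251, 0.0257, 0.96, 150)
wrist (0.5652, 0.369, 0.0217, 0.82, 150)
wrist hi (0.6296, 0.1764, 0.0257, 0.95, 165)
wrist hi (0.6295, 0.1763, 0.0259, 0.96, 150)
[0.48650533 0.21521181 0.3243666 ] 4.326742733707106 [0.41013185 0.76115227 0.31947481]
```

View pics/wrist9.png

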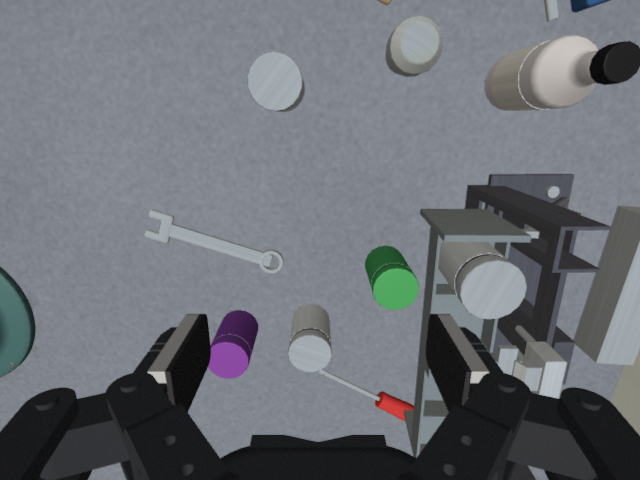

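Call:
drive_tool:
  deltas:
    - {"hand":1,"offset":[-2.5,5.5,-3],"angular":[0,0,0]}
    - {"hand":1,"offset":[-4.9,11,-8],"angular":[0,0,0]}
    - {"hand":1,"offset":[-4.9,11,-14],"angular":[0,0,0]}
    - {"hand":1,"offset":[-4.9,11,-18.5],"angular":[0,0,0]}
    - {"hand":1,"offset":[-4.9,11,-18.5],"angular":[0,0,0]}
    - {"hand":1,"offset":[-4.9,11,-18.5],"angular":[0,0,0]}
    - {"hand":1,"offset":[-4.9,11,-18.5],"angular":[0,0,0]}

```text
time: 21.38
tool_pos: [0.4393, 0.3266, 0.1426]
tcp_rot: [2.134, 2.303, 0.009]
wrist_force: [0.6, -0.4, 0.9]
width: 1.0
```

Call:
drive_tool:
  deltas:
    - {"hand":1,"offset":[-0.1,-0.1,-3.5],"angular":[0,0,0]}
    - {"hand":1,"offset":[-0.1,-0.1,-7],"angular":[0,0,0]}
    - {"hand":1,"offset":[-0.1,-0.1,-10.2],"angular":[0,0,0]}
    - {"hand":1,"offset":[-0.1,-0.1,-10.2],"angular":[0,0,0]}
    - {"hand":0,"offset":[-0.1,-0.1,-10.2],"angular":[0,0,0]}
    - {"hand":0,"offset":[-0.1,-0.1,-10.2],"angular":[0,0,0]}
    - {"hand":0,"offset":[-0.1,-0.1,-10.2],"angular":[0,0,0]}
    - {"hand":0,"offset":[-0.1,-0.1,-10.2],"angular":[0,0,0]}

```text
time: 22.38
tool_pos: [0.4375, 0.3257, 0.0398]
tcp_rot: [2.134, 2.305, 0.007]
wrist_force: [-1.3, 0.0, 7.3]
width: 0.603
```

Call:
drive_tool:
  deltas:
    - {"hand":0,"offset":[0,0,2],"angular":[0,0,0]}
    - {"hand":0,"offset":[0,0,6],"angular":[0,0,0]}
    - {"hand":0,"offset":[0,0,11],"angular":[0,0,0]}
    - {"hand":0,"offset":[0,0,16],"angular":[0,0,0]}
    - {"hand":0,"offset":[0,0,21],"angular":[0,0,0]}
    - {"hand":0,"offset":[0,0,25],"angular":[0,0,0]}
    - {"hand":0,"offset":[0,0,25],"angular":[0,0,0]}

```text
time: 23.25
tool_pos: [0.4377, 0.3259, 0.2925]
tcp_rot: [2.133, 2.304, 0.015]
wrist_force: [0.7, 1.1, -1.7]
width: 0.602
```

Call:
drive_tool:
  deltas:
    - {"hand":0,"offset":[3,-5,0],"angular":[0,0,0]}
    - {"hand":0,"offset":[7,-10,0],"angular":[0,0,0]}
    - {"hand":0,"offset":[11,-15,0],"angular":[0,0,0]}
    - {"hand":0,"offset":[16,-19,0],"angular":[0,0,0]}
    - {"hand":0,"offset":[20.2,-21.4,0],"angular":[0,0,0]}
    - {"hand":0,"offset":[20.2,-21.4,0],"angular":[0,0,0]}
    - {"hand":0,"offset":[20.2,-21.4,-2.5],"angular":[0,0,0]}
    - {"hand":0,"offset":[20.2,-21.4,-2.5],"angular":[0,0,0]}

```text
time: 24.25
tool_pos: [0.6346, 0.1107, 0.258]
tcp_rot: [-2.13, -2.302, 0.009]
wrist_force: [-1.1, -0.0, -2.4]
width: 0.597
```

Call:
drive_tool:
  deltas:
    - {"hand":0,"offset":[0,0,0],"angular":[0,0,0]}
    - {"hand":0,"offset":[0,0,0],"angular":[0,0,0]}
    - {"hand":0,"offset":[0,0,0],"angular":[0,0,0]}

```text
time: 24.62
tool_pos: [0.6379, 0.1108, 0.2633]
tcp_rot: [2.133, 2.305, 0.002]
wrist_force: [0.2, 0.3, -1.8]
width: 0.603
```

Run:
```python
from h import *
s=bot.read_state();R_=cv2.Rodrigues(s['tcp_rot'])[0];print(s['tool_pos'],np.degrees(np.arctan2(R_[1,1],R_[0,1])),R_[:,2],s['wrist_force'])
```

```text
[0.63794614 0.11083146 0.26331648] 4.4395300742713095 [ 1.76355151e-03  2.43883201e-04 -9.99998415e-01] [ 0.23689701  0.29060768 -1.79066721]
```

Call:
drive_tool:
  deltas:
    - {"hand":0,"offset":[0.1,0.1,-2.5],"angular":[0,0,0]}
    - {"hand":0,"offset":[0.1,0.1,-5],"angular":[0,0,0]}
    - {"hand":0,"offset":[0.1,0.1,-7],"angular":[0,0,0]}
    - {"hand":0,"offset":[0.1,0.1,-9],"angular":[0,0,0]}
    - {"hand":0,"offset":[0.1,0.1,-10.3],"angular":[0,0,0]}
    - {"hand":0,"offset":[0.1,0.1,-10.7],"angular":[0,0,0]}
    - {"hand":0,"offset":[0.1,0.1,-10.7],"angular":[0,0,0]}
    - {"hand":0,"offset":[0.1,0.1,-10.7],"angular":[0,0,0]}

```text
time: 25.62
tool_pos: [0.6394, 0.1116, 0.1562]
tcp_rot: [2.133, 2.304, 0.002]
wrist_force: [0.2, -0.3, -1.3]
width: 0.602
```

Call:
drive_tool:
  deltas:
    - {"hand":0,"offset":[0,0,-0.1],"angular":[0,0,0]}
    - {"hand":0.72,"offset":[0,0,-0.1],"angular":[0,0,0]}
    - {"hand":0.72,"offset":[0,0,-0.1],"angular":[0,0,0]}
    - {"hand":0.72,"offset":[0,0,1],"angular":[0,0,0]}
    - {"hand":0.72,"offset":[0,0,4],"angular":[0,0,0]}
    - {"hand":0.72,"offset":[0,0,8],"angular":[0,0,0]}
    - {"hand":0.8,"offset":[-3,0,13],"angular":[0,0,0]}
    - {"hand":1,"offset":[-8,-4,17],"angular":[0,0,0]}

```text
time: 26.62
tool_pos: [0.5681, 0.0794, 0.3222]
tcp_rot: [2.129, 2.306, 0.006]
wrist_force: [0.4, -1.1, 0.8]
width: 0.982
```

Call:
drive_tool:
  deltas:
    - {"hand":1,"offset":[-3,-3,0],"angular":[0,0,5]}
    - {"hand":1,"offset":[-5,-6,0],"angular":[0,0,13]}
    - {"hand":1,"offset":[-5,-6,0],"angular":[0,0,15]}
    - {"hand":1,"offset":[-5,-6,0],"angular":[0,0,15]}

```text
time: 27.12
tool_pos: [0.5177, 0.0186, 0.3191]
tcp_rot: [1.816, 2.562, 0.002]
wrist_force: [-0.4, -0.2, -0.8]
width: 0.994
```

Run:
```python
from h import *
for n in('wrist','top'):
    c=snap(n,n+'10.png')
    for l in lids(c): print(n,l)
    for l in lids(c,.195): print(n,'hi',l)
s=bot.read_state();R_=cv2.Rodrigues(s['tcp_rot'])[0];print(s['tool_pos'],np.degrees(np.arctan2(R_[1,1],R_[0,1])),s['wrist_force'])
```

```text
wrist (0.4916, 0.0271, 0.0254, 0.96, 165)
wrist (0.4915, 0.027, 0.0258, 0.97, 150)
[0.51783301 0.01899967 0.31852808] 19.390764518696844 [ 0.09798155 -0.43921611 -0.65421093]
```

View pics/wrist10.png

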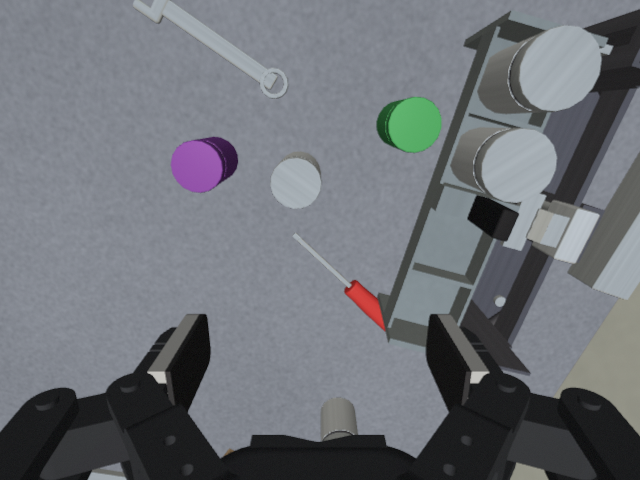

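Call:
drive_tool:
  deltas:
    - {"hand":1,"offset":[-2.6,0.8,-4],"angular":[0,0,0]}
    - {"hand":1,"offset":[-2.6,0.8,-9],"angular":[0,0,0]}
    - {"hand":1,"offset":[-2.6,0.8,-14],"angular":[0,0,0]}
    - {"hand":1,"offset":[-2.6,0.8,-18],"angular":[0,0,0]}
    - {"hand":1,"offset":[-2.6,0.8,-18],"angular":[0,0,0]}
    - {"hand":1,"offset":[-2.6,0.8,-18],"angular":[0,0,0]}
    - {"hand":1,"offset":[-2.6,0.8,-18],"angular":[0,0,0]}

```text
time: 28.1
tool_pos: [0.4934, 0.0266, 0.1408]
tcp_rot: [1.813, 2.561, 0.004]
wrist_force: [-0.2, 1.1, 0.3]
width: 1.003
```

Call:
drive_tool:
  deltas:
    - {"hand":1,"offset":[-0.15,0.05,-3.5],"angular":[0,0,0]}
    - {"hand":1,"offset":[-0.15,0.05,-7],"angular":[0,0,0]}
    - {"hand":1,"offset":[-0.15,0.05,-10],"angular":[0,0,0]}
    - {"hand":1,"offset":[-0.15,0.05,-10],"angular":[0,0,0]}
    - {"hand":0,"offset":[-0.15,0.05,-10],"angular":[0,0,0]}
    - {"hand":0,"offset":[-0.15,0.05,-10],"angular":[0,0,0]}
    - {"hand":0,"offset":[-0.15,0.05,-10],"angular":[0,0,0]}
    - {"hand":0,"offset":[-0.15,0.05,-10],"angular":[0,0,0]}

```text
time: 29.1
tool_pos: [0.4917, 0.0269, 0.0405]
tcp_rot: [1.813, 2.562, 0.004]
wrist_force: [-1.5, -0.6, 7.7]
width: 0.6
```

Call:
drive_tool:
  deltas:
    - {"hand":0,"offset":[0,0,2],"angular":[0,0,0]}
    - {"hand":0,"offset":[0,0,6],"angular":[0,0,0]}
    - {"hand":0,"offset":[0,0,11],"angular":[0,0,0]}
    - {"hand":0,"offset":[0,0,16],"angular":[0,0,0]}
    - {"hand":0,"offset":[0,0,21],"angular":[0,0,0]}
    - {"hand":0,"offset":[0,0,24],"angular":[0,0,0]}
    - {"hand":0,"offset":[0,0,24],"angular":[0,0,0]}

```text
time: 29.98
tool_pos: [0.4916, 0.0269, 0.2818]
tcp_rot: [1.812, 2.559, 0.007]
wrist_force: [0.2, 0.2, -2.1]
width: 0.598
```

Call:
drive_tool:
  deltas:
    - {"hand":0,"offset":[4,-2,0],"angular":[0,0,0]}
    - {"hand":0,"offset":[8,-4,0],"angular":[0,0,0]}
    - {"hand":0,"offset":[12,-5,0],"angular":[0,0,0]}
    - {"hand":0,"offset":[15.9,-6.1,0],"angular":[0,0,0]}
    - {"hand":0,"offset":[15.9,-6.1,0],"angular":[0,0,0]}
    - {"hand":0,"offset":[15.9,-6.1,-2],"angular":[0,0,0]}
    - {"hand":0,"offset":[15.9,-6.1,-2],"angular":[0,0,0]}
    - {"hand":0,"offset":[15.9,-6.1,-2],"angular":[0,0,0]}

```text
time: 30.98
tool_pos: [0.6476, -0.0337, 0.2576]
tcp_rot: [-1.814, -2.564, 0.001]
wrist_force: [-0.3, -0.2, -0.7]
width: 0.595
```

Call:
drive_tool:
  deltas:
    - {"hand":0,"offset":[0,0,0],"angular":[0,0,0]}
    - {"hand":0,"offset":[0,0,0],"angular":[0,0,0]}

```text
time: 31.22
tool_pos: [0.649, -0.034, 0.2593]
tcp_rot: [1.814, 2.563, 0.001]
wrist_force: [0.9, 1.3, -1.7]
width: 0.6
```

Target (.6506, −.0338), final z .156.

Call:
drive_tool:
  deltas:
    - {"hand":0,"offset":[0.1,0,-2.5],"angular":[0,0,0]}
    - {"hand":0,"offset":[0.1,0,-5],"angular":[0,0,0]}
    - {"hand":0,"offset":[0.1,0,-7],"angular":[0,0,0]}
    - {"hand":0,"offset":[0.1,0,-9],"angular":[0,0,0]}
    - {"hand":0,"offset":[0.1,0,-10],"angular":[0,0,0]}
    - {"hand":0,"offset":[0.1,0,-10.3],"angular":[0,0,0]}
    - {"hand":0,"offset":[0.1,0,-10.3],"angular":[0,0,0]}
    - {"hand":0,"offset":[0.1,0,-10.3],"angular":[0,0,0]}

```text
time: 32.22
tool_pos: [0.6505, -0.0342, 0.1563]
tcp_rot: [1.814, 2.563, 0.002]
wrist_force: [0.1, -0.1, -2.4]
width: 0.597
```

Call:
drive_tool:
  deltas:
    - {"hand":0,"offset":[0,0,-0.1],"angular":[0,0,0]}
    - {"hand":0.72,"offset":[0,0,-0.1],"angular":[0,0,0]}
    - {"hand":0.72,"offset":[0,0,-0.1],"angular":[0,0,0]}
    - {"hand":0.72,"offset":[0,0,1],"angular":[0,0,0]}
    - {"hand":0.72,"offset":[0,0,4],"angular":[0,0,0]}
    - {"hand":0.72,"offset":[0,0,8],"angular":[0,0,0]}
    - {"hand":0.8,"offset":[-1,-4,13],"angular":[0,0,0]}
    - {"hand":1,"offset":[-2,-9,15],"angular":[0,0,-8]}

```text
time: 33.22
tool_pos: [0.6314, -0.1243, 0.3107]
tcp_rot: [1.986, 2.426, 0.005]
wrist_force: [1.5, -0.7, -0.2]
width: 0.979
```

Call:
drive_tool:
  deltas:
    - {"hand":1,"offset":[0,-6,0],"angular":[0,0,-7]}
    - {"hand":1,"offset":[0,-12,0],"angular":[0,0,-7]}
    - {"hand":1,"offset":[-2,-18,0],"angular":[0,0,-7]}
    - {"hand":1,"offset":[-2,-18,0],"angular":[0,0,-7]}
    - {"hand":1,"offset":[-2,-18,0],"angular":[0,0,-7]}

```text
time: 33.85
tool_pos: [0.6098, -0.3043, 0.306]
tcp_rot: [2.135, 2.304, 0.001]
wrist_force: [0.3, 0.6, 0.3]
width: 1.001
```

Run:
```python
from h import *
for n in('wrist','top'):
    c=snap(n,n+'11.png')
    for l in lids(c): print(n,l)
    for l in lids(c,.195): print(n,'hi',l)
s=bot.read_state();R_=cv2.Rodrigues(s['tcp_rot'])[0];print(s['tool_pos'],np.degrees(np.arctan2(R_[1,1],R_[0,1])),s['wrist_force'])
```

```text
wrist (0.659, -0.2918, 0.0251, 0.96, 165)
wrist (0.6591, -0.2921, 0.0258, 0.96, 150)
top (0.6607, -0.2925, 0.0242, 0.9, 150)
top (0.6583, 0.1994, 0.0271, 0.9, 150)
top (0.6646, 0.1273, 0.0268, 0.92, 150)
top (0.6768, -0.0348, 0.0269, 0.93, 150)
top hi (0.6326, -0.2644, 0.0216, 0.9, 150)
top hi (0.6305, 0.1755, 0.0242, 0.9, 150)
top hi (0.6362, 0.111, 0.024, 0.92, 150)
top hi (0.647, -0.0339, 0.0241, 0.92, 150)
[ 0.61026293 -0.3029181   0.30585879] 4.482639517589606 [-0.00636946  0.0176774  -0.28475337]
```

View pics/wrist11.png

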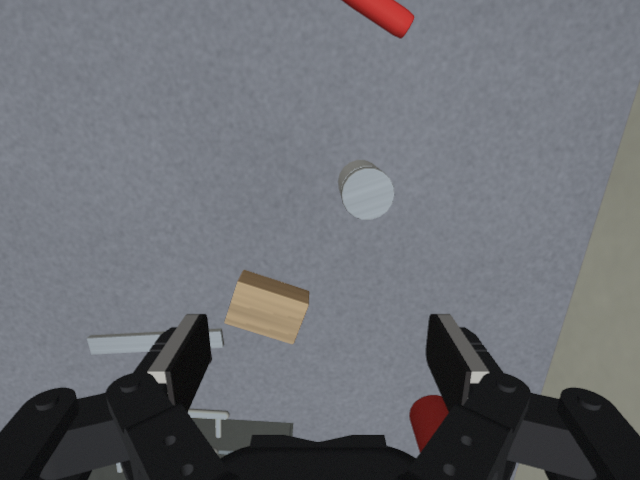

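Call:
drive_tool:
  deltas:
    - {"hand":1,"offset":[4.9,1.1,-4],"angular":[0,0,0]}
    - {"hand":1,"offset":[4.9,1.1,-8],"angular":[0,0,0]}
    - {"hand":1,"offset":[4.9,1.1,-13],"angular":[0,0,0]}
    - {"hand":1,"offset":[4.9,1.1,-16.6],"angular":[0,0,0]}
    - {"hand":1,"offset":[4.9,1.1,-16.6],"angular":[0,0,0]}
    - {"hand":1,"offset":[4.9,1.1,-16.6],"angular":[0,0,0]}
    - {"hand":1,"offset":[4.9,1.1,-16.6],"angular":[0,0,0]}

```text
time: 34.83
tool_pos: [0.6607, -0.2936, 0.1427]
tcp_rot: [2.13, 2.302, 0.002]
wrist_force: [-0.2, -0.7, -0.3]
width: 1.004
```

Call:
drive_tool:
  deltas:
    - {"hand":1,"offset":[-0.15,0.15,-3.5],"angular":[0,0,0]}
    - {"hand":1,"offset":[-0.15,0.15,-7],"angular":[0,0,0]}
    - {"hand":1,"offset":[-0.15,0.15,-10.2],"angular":[0,0,0]}
    - {"hand":1,"offset":[-0.15,0.15,-10.2],"angular":[0,0,0]}
    - {"hand":0,"offset":[-0.15,0.15,-10.2],"angular":[0,0,0]}
    - {"hand":0,"offset":[-0.15,0.15,-10.2],"angular":[0,0,0]}
    - {"hand":0,"offset":[-0.15,0.15,-10.2],"angular":[0,0,0]}
    - {"hand":0,"offset":[-0.15,0.15,-10.2],"angular":[0,0,0]}

```text
time: 35.83
tool_pos: [0.6592, -0.2926, 0.0405]
tcp_rot: [2.131, 2.302, 0.002]
wrist_force: [0.6, -0.1, 5.6]
width: 0.602
```

Call:
drive_tool:
  deltas:
    - {"hand":0,"offset":[0,0,2],"angular":[0,0,0]}
    - {"hand":0,"offset":[0,0,6],"angular":[0,0,0]}
    - {"hand":0,"offset":[0,0,11],"angular":[0,0,0]}
    - {"hand":0,"offset":[0,0,16],"angular":[0,0,0]}
    - {"hand":0,"offset":[0,0,21],"angular":[0,0,0]}
    - {"hand":0,"offset":[0,0,25],"angular":[0,0,0]}
    - {"hand":0,"offset":[0,0,25],"angular":[0,0,0]}

```text
time: 36.7
tool_pos: [0.6593, -0.2926, 0.2944]
tcp_rot: [2.127, 2.298, 0.005]
wrist_force: [0.4, -0.1, -1.5]
width: 0.601
```

Call:
drive_tool:
  deltas:
    - {"hand":0,"offset":[-0.2,6,0],"angular":[0,0,0]}
    - {"hand":0,"offset":[-0.5,12,0],"angular":[0,0,0]}
    - {"hand":0,"offset":[-0.8,18,0],"angular":[0,0,0]}
    - {"hand":0,"offset":[-1,24,0],"angular":[0,0,0]}
    - {"hand":0,"offset":[-1.4,29,0],"angular":[0,0,0]}
    - {"hand":0,"offset":[-1.4,32.3,0],"angular":[0,0,0]}
    - {"hand":0,"offset":[-1.4,32.3,0],"angular":[0,0,0]}
    - {"hand":0,"offset":[-1.4,32.3,-2],"angular":[0,0,0]}

```text
time: 37.7
tool_pos: [0.6439, 0.031, 0.2677]
tcp_rot: [2.132, 2.304, 0.002]
wrist_force: [0.2, 0.0, -1.8]
width: 0.597
```

Call:
drive_tool:
  deltas:
    - {"hand":0,"offset":[0,0,0],"angular":[0,0,0]}
    - {"hand":0,"offset":[0,0,0],"angular":[0,0,0]}
    - {"hand":0,"offset":[0,0,0],"angular":[0,0,0]}

```text
time: 38.08
tool_pos: [0.6435, 0.0306, 0.2676]
tcp_rot: [2.135, 2.304, 0.001]
wrist_force: [0.2, -0.2, -1.6]
width: 0.596
```

Call:
drive_tool:
  deltas:
    - {"hand":0,"offset":[0.15,-0.1,-2.5],"angular":[0,0,0]}
    - {"hand":0,"offset":[0.15,-0.1,-5],"angular":[0,0,0]}
    - {"hand":0,"offset":[0.15,-0.1,-7],"angular":[0,0,0]}
    - {"hand":0,"offset":[0.15,-0.1,-9],"angular":[0,0,0]}
    - {"hand":0,"offset":[0.15,-0.1,-10.6],"angular":[0,0,0]}
    - {"hand":0,"offset":[0.15,-0.1,-11.1],"angular":[0,0,0]}
    - {"hand":0,"offset":[0.15,-0.1,-11.1],"angular":[0,0,0]}
    - {"hand":0,"offset":[0.15,-0.1,-11.1],"angular":[0,0,0]}

```text
time: 39.08
tool_pos: [0.6455, 0.0304, 0.1573]
tcp_rot: [2.133, 2.304, 0.002]
wrist_force: [-0.0, -0.4, -1.8]
width: 0.596
```

Call:
drive_tool:
  deltas:
    - {"hand":0,"offset":[0,0,-0.1],"angular":[0,0,0]}
    - {"hand":0.72,"offset":[0,0,-0.1],"angular":[0,0,0]}
    - {"hand":0.72,"offset":[0,0,-0.1],"angular":[0,0,0]}
    - {"hand":0.72,"offset":[0,0,1],"angular":[0,0,0]}
    - {"hand":0.72,"offset":[0,0,4],"angular":[0,0,0]}
    - {"hand":0.72,"offset":[0,0,8],"angular":[0,0,0]}
    - {"hand":0.8,"offset":[-4,0,13],"angular":[0,0,0]}
    - {"hand":1,"offset":[-9,0,18],"angular":[0,0,0]}

```text
time: 40.08
tool_pos: [0.5613, 0.0303, 0.332]
tcp_rot: [2.134, 2.304, 0.002]
wrist_force: [-0.5, 0.2, 0.6]
width: 0.982
```

Call:
drive_tool:
  deltas:
    - {"hand":1,"offset":[-3,-2,2],"angular":[0,0,0]}
    - {"hand":1,"offset":[-3,-2,4],"angular":[0,0,0]}
    - {"hand":1,"offset":[-3,-2,4],"angular":[0,0,0]}

```text
time: 40.45
tool_pos: [0.533, 0.0105, 0.3723]
tcp_rot: [2.132, 2.302, 0.006]
wrist_force: [0.8, 1.0, -0.8]
width: 0.997
```

Run:
```python
from h import *
for n in('wrist','top','scene'):
    c=snap(n,n+'12.png')
    for l in lids(c,.195): print(n,'hi',l)
    for l in lids(c): print(n,'lo',l)
a=load('wrist12')['frame'];b=load('scene12')['frame']
a=cv2.resize(a,(533,400));b=cv2.resize(b[170:350,300:450],(267,320),interpolation=3);b=np.vstack([b,np.zeros((80,267,3),np.uint8)])
cv2.imwrite('pics/crop12.png',np.hstack([a,b]))
s=bot.read_state();print(s['tool_pos'],s['wrist_force'],s['time'])
```

```text
wrist hi (0.6457, -0.0333, 0.0255, 0.95, 165)
wrist hi (0.6413, 0.0316, 0.0255, 0.96, 165)
wrist hi (0.6455, -0.0334, 0.0259, 0.95, 150)
wrist hi (0.6411, 0.0313, 0.0257, 0.96, 150)
scene hi (0.6496, -0.0378, 0.024, 0.86, 165)
scene hi (0.6433, 0.0276, 0.0238, 0.87, 165)
scene hi (0.6479, -0.0371, 0.0267, 0.86, 150)
scene hi (0.6413, 0.0286, 0.0275, 0.83, 150)
scene hi (0.6308, 0.1732, 0.0291, 0.83, 150)
scene lo (0.5723, 0.1299, 0.0282, 0.86, 165)
scene lo (0.5649, 0.2069, 0.0281, 0.87, 165)
[0.53185677 0.0106768  0.36801711] [ 0.27450095 -0.3413251  -0.23129443] 40.6
```

View pics/crop12.png

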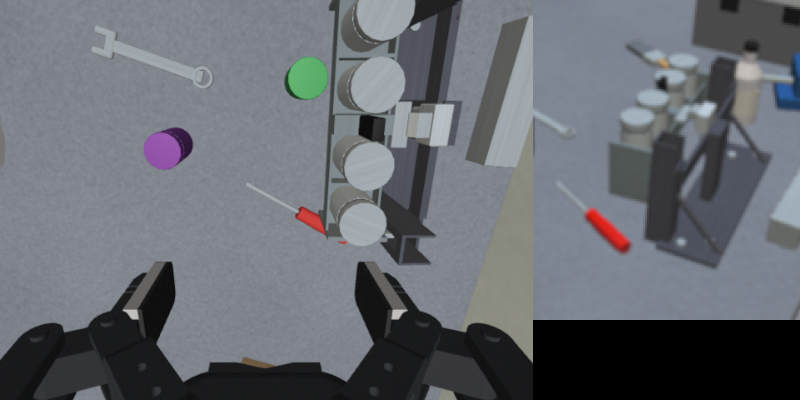

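```bash
python3 -c "
from workcell import bot
print(bot.finish_job())"
```

```text
the job is handed in; nothing more can be done
None
```

The tray is hung and latched, and all four tins stand upright in it, one to a cell. I handed the job in at about 41 s of robot time, and it reported no verdict.

- **Hanging:** The claws went into the top slots and I pressed down until the tray stopped at its home height. A close picture then showed the latch nose out over the tongue.
- **Tug:** With the tray empty, I pulled up by the handle to about 11 N beyond its weight; the peak reading was 11.6 N. The handle rose 6 mm, which puts the keeper at about 4.6 mm. That figure is worked out from the rise, not read directly. The latch held and the tray settled back to the same height.
- **Tins:** The stepped drill chuck and the purple and green cylinders were identified and left alone.
- **Last checks:** The final pictures showed the four lids level in their cells, the latch nose still over the tongue and the gripper clear. The other things that were in view had not moved.
- **Small disagreements:** The lid positions from the cameras came out up to 5 mm nearer the front of the tray than where I set the tins down. This is about the cell play plus calibration error. The rack face also lay about 3 mm nearer than the camera estimate when touched, so I used the touch. I saw no sign that any tin had been knocked aside.

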